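# Look inside a painted flask

### The arm

A 6-joint arm with a two-finger parallel gripper is mounted at the origin on the work surface. World frame = base frame: x ahead of the robot, y to its left, z up, the work surface at z = 0. Lengths are in m, angles in rad, forces in N, time in s.
With the tool pointing down it reaches from about 0.35 to 0.85 m from the base axis. Payload 8.1 kg.
Tool frame: the origin (TCP) lies at the centre of the arm's flange, where the gripper is bolted on; the fingertips stand 173 mm ahead of it and the grasp point (between the pads) lies 155 mm ahead of it; z points along the fingers, y is the direction in which the jaws open and shut (so a half turn about z gives the same grasp; the last joint's range is limited). The gripper opens to 85 mm and grips with 20 to 120 N. Pads are 22 mm wide; open, the fingers measure 114 mm over their backs; the gripper's body (76 mm by 85 mm) begins 54 mm behind the grasp point. The pads swing forward as they close: fully open they stand 13 mm farther back than shut.
Start: joints at [-1.374, 0.13, 1.488, -0, 1.523, -0.085], TCP at [0.167, -0.576, 0.405] pointing down, gripper open.
Joint ranges: [-2.96, 2.96], [-0.89, 2.26], [0.02, 2.5], [-1.34, 4.48], [0, 2.73], [-2.66, 2.66]. Speed limits (rad/s): [2.39, 2.39, 2.79, 3.14, 3.14, 3.14].

### API

Orientations are given as a unit quaternion [w, x, y, z].
In Python, from workcell import get_state, optics, workorder gives the robot as it stands.
- The arm moves only by the tool servo_tool, never from a script. Its argument "steps" is text: rows parted by semicolons, each of 7 numbers parted by spaces: the shift along the tool's x, y, z in m, then the turn, a rotation vector about the tool's x, y, z in degrees, then the opening, from 0 (shut) to 1 (fully open). A call has 1 to 12 rows; each row shifts and turns the pose as measured when the row begins, along the tool's axes as they then stand; what a row does not reach is not made up. A row lasts 1/8 s, in which the tool goes at most 62.5 mm and 10.7 degrees, less where a joint would pass 70% of its speed; a pose out of reach is approached as far as the arm can. A call is refused whole if a number of a shift passes 0.0625 or a number of a turn 10.7, either way. A call with a gripper value outside its range is refused whole. The fingers move at their own pace and stop on an object; the grip force is fixed at half the most. Time passes only in rows, so rows that do not move let the fingers close. It gives the time, the measured TCP pose, the force and the opening at its end, in the units of the state.
- get_state(): the state, without advancing time (a new reading comes with each control period).
- optics.snapshot(name): name is "scene" or "top" or "wrist"; returns a dict with "img" (400x640x3 uint8, red, green, blue), "camera_matrix" (3x3 intrinsics, pixels), "R" (3x3) and "t" (3): a world point X has camera coordinates R X + t; the wrist camera has in their place "hand_eye" (4x4, takes a point from camera to tool coordinates, whose origin is the TCP and whose axes are the flange's). Camera axes: x right, y down, z forward; pixel columns grow to the right and rows downward; lengths in m; the calibration is good to about 2 mm. A picture is of the moment at which its call begins: read the wrist's pose just before it. There is no depth.
- workorder.sign_off(): hands the job in, once; it reports no verdict.
The state is a dict: "clock": time; "q": joint angles; "qd": joint speeds; "joint_torque": joint torques, N m; "position": TCP position; "ee_rot": TCP orientation; "contact_force": force on the tool from outside, world axes, zero at the start; "moment": the same for the moment, N m; "finger_gap": finger opening in m.
Only numpy, scipy, OpenCV 4.12 (cv2) and the standard library are available. Lean on these libraries where they do the work, as an engineer would, in place of code of your own. Each camera call takes 0.05 s, during which the arm holds its last target. There are 200 camera calls.

### The job

The inside of the larger of the two painted flasks is to be inspected: pull out its stopper and park it, plug down and fully home, in the free hole of the board's row of large-headed stoppers, like with like. Then take the inspection camera from its stand and lower its steel tube upright through the middle of that flask's neck, without touching the flask with it, until the lens at the tube's end is level with the widest part of the belly, and finish while holding it there, still, upright and centred; do not let go. Leave the flasks and everything else standing where they are.

Things in the scene. Friction and masses are not known exactly. Their poses are not given: they have to be found in the camera images.
- flask: The larger turned wooden flask, loose, about 0.35 kg, black belly with berries, gold neck. 150 mm tall, foot 64 and belly 92 mm in diameter, neck 36 mm outside (38 at its red bands); straight round bore of 24 mm diameter from the rim down 40 mm, opening into the hollow belly; wall 6 mm, inner floor at 10 mm. Stoppered at the start. Origin at the centre of its foot, z up.
- flask_mouth (a point): Centre of the large flask's mouth, on the bore's axis in the plane of the rim, 150 mm above the foot.
- flask_belly (a point): Point on the large flask's axis level with the widest part of its belly, 60 mm above the foot, 90 mm below the rim.
- stopper: Turned gold wooden stopper of the large flask, 45 g, loose in its mouth, collar on the rim (1.5 mm play, lifts straight out): collar 38 mm across, 5 mm thick; bulb 34 mm in diameter, straight-sided 18 to 30 mm above the collar's underside; top at 54 mm; plug below 22 mm long, 21 mm in diameter, tapering to 17 at the foot. Origin on the axis at the collar's underside, z up.
- board: Beech stopper board, fixed, 190 x 125 x 28 mm, at any yaw: two rows (along its x) of three equal through-holes of 24 mm diameter, at y = +31 mm (large heads) and -31 mm (small heads), x = -62, 0, +62 mm; the holes at x = +62 are free, the other four hold stoppers. Origin at the centre of its underside, z up, top at 28 mm.
- free_large (a point): Centre of the mouth, in the board's top face, of the free hole in the row of large-headed stoppers.
- free_small (a point): The same for the free hole in the row of small-headed stoppers (not for this stopper).
- probe: Battery inspection camera, loose, about 0.15 kg: a black round handle 26 mm in diameter, 90 mm long; below it a straight steel tube 10 mm in diameter, 115 mm long, the lens in its lower end. Hangs upright in its stand, the handle's flat underside on the stand's arm, the tube down through the arm's hole. Origin on its axis at the handle's underside, z up along the handle.
- lens (a point): The lens: centre of the tube's lower end, 115 mm below the probe's origin on its axis.
- stand: Bench stand of the camera, fixed: steel base 130 x 90 x 12 mm, a column 58 mm behind (at +x of) the hole, an aluminium arm 100 x 44 x 8 mm, its top 132 mm above the bench, with a hole of 18 mm diameter. Nothing but the camera's handle stands above the arm. Origin on the bench straight below the hole, z up.
- small_flask: The smaller, look-alike flask, loose, 120 mm tall, belly 76 mm in diameter, stoppered (156 mm in all). To be left alone. Origin at the centre of its foot.
- small_stopper: Turned gold wooden stopper of the small flask: collar 30 mm across, 4 mm thick; bulb 22 mm in diameter; top at 36 mm; plug below 22 mm long, 21 mm in diameter, tapering to 17 at the foot. Origin on the axis at the collar's underside, z up. To be left alone.
- large_a: Turned gold wooden stopper parked in the board's end hole, like the large flask's: collar 38 mm across, 5 mm thick; bulb 34 mm in diameter, straight-sided 18 to 30 mm above the collar's underside; top at 54 mm; plug below 22 mm long, 21 mm in diameter, tapering to 17 at the foot. Origin on the axis at the collar's underside, z up. To be left alone.
- large_b: Large-headed stopper parked in the middle hole of the same row. Origin under its collar. To be left alone.
- small_a: Small-headed stopper parked in the end hole of the small row. Origin under its collar. To be left alone.
- small_b: Small-headed stopper parked in the middle hole of the small row. Origin under its collar. To be left alone.
- jar_a: Closed paint jar, 60 mm in diameter, 65 mm tall, a bystander. Origin at the centre of its foot.
- jar_b: Another closed paint jar of the same size, a bystander. Origin at the centre of its foot.
- dropper: White dropper bottle, 36 mm in diameter, 105 mm tall, a bystander. Origin at the centre of its foot.
- sugar_bowl: Gold lidded sugar bowl, 80 mm in diameter, 96 mm tall, a bystander. Origin at the centre of its foot.
- egg_cup: Red wooden egg cup, 48 mm in diameter, 60 mm tall, a bystander. Origin at the centre of its foot.

How it is judged:
On the way, in this order (a step that is already met when the one before it is completed fails the run):
1. the large flask's stopper stands home in the free hole of the large-headed row, let go (horizontal distance between stopper and free_large below 0.006 m and z of stopper in the frame of free_large between -0.004 and 0.004 m and angle between stopper's own z axis and vertical below 0.1 rad and contact force between the fingers and stopper below 0.1 N), for 0.2 s.
2. the inspection camera has been lifted clear of its stand by the fingers (z of lens in the frame of stand above 0.134 m and contact force between the fingers and probe above 1 N), for 0.1 s.
At the end, for the whole second after the job is handed in: Fingers alone hold the camera still and upright (3.4 deg), the lens within 5 mm of the large flask's axis and 12 mm of its belly's height, tube top within 8 mm of the axis; the stopper is let go, upright and home in the large row's free hole (6 mm across, 4 mm high); the flask stands (all of step 1 and horizontal distance between lens and flask_belly below 0.005 m and z of lens in the frame of flask_belly between -0.012 and 0.012 m and horizontal distance between probe and flask_mouth below 0.008 m and angle between probe's own z axis and vertical below 0.06 rad and linear speed of each of probe, stopper below 0.01 m/s and contact force between the fingers and probe above 1 N and contact force between probe and flask below 0.2 N and angle between flask's own z axis and vertical below 0.05 rad); the arm keeps its last pose, push and grip.
It fails at once if the inspection camera touches the large flask (contact force between probe and flask above 0.2 N).
It fails at once if the large flask is shifted by more than 25 mm or tipped (distance of flask from where it was at the start of the episode above 0.025 m or angle between flask's own z axis and vertical above 0.2 rad).
It fails at once if a bystander is shifted by more than 20 mm or a parked or closed stopper by more than 12 mm (distance of any of small_flask, jar_a, jar_b, dropper, sugar_bowl, egg_cup from where it was at the start of the episode above 0.02 m or distance of any of small_stopper, large_a, large_b, small_a, small_b from where it was at the start of the episode above 0.012 m).
It also fails if it takes over 64 s, if anything falls off the work surface, if the arm or the gripper's body presses on something with over 40 N, if the wrist force passes 120 N, or if a joint passes its speed limit or range.

## Working session

There is one attempt and no reset: what is moved stays moved. The work goes in short steps, Python scripts to look and compute and a tool call to move; the robot and the scene stay as the last step left them, time stands still between calls to the robot, and variables do not carry over. Pictures are saved under pics/ and viewed, about 8 in all and at most 12, crops included, and the job is handed in when it is done.

Besides the shell and the picture viewer there is one more tool, called as name(argument=value, ...) on one line, values as JSON. servo_tool: Moves the arm, as the interface text tells. Its arguments: {"type":"object","properties":{"steps":{"type":"string"}},"required":["steps"]}

```bash
mkdir -p pics; ls; python3 - <<'E'
from workcell import get_state, optics
import cv2,numpy as np,pickle
s=get_state();print(s)
for n in("scene","top","wrist"):
    d=optics.snapshot(n);pickle.dump(d,open(f"{n}0.pkl","wb"));cv2.imwrite(f"pics/{n}0.png",d["img"][...,::-1])
    print(n,{k:np.round(v,4).tolist() for k,v in d.items() if k!="img"})
E
```

```text
pics
{'clock': 0.0, 'q': array([-1.37441486e+00,  1.31173873e-01,  1.48928818e+00, -1.07116482e-05,
        1.52302122e+00, -8.54353895e-02]), 'qd': array([ 0.00145702, -0.0004212 ,  0.00217425, -0.00034391,  0.00056239,
       -0.00024071]), 'joint_torque': array([-1.24955426e-03, -5.69405651e+01, -5.00551879e+01, -2.03020036e-04,
        1.53276353e-02, -2.66347183e-05]), 'position': array([ 0.16681372, -0.57609935,  0.40363166]), 'ee_rot': array([-9.43561406e-04,  9.90088344e-01,  1.40442791e-01, -5.77536838e-05]), 'contact_force': array([ 0.83572796,  0.03449081, -0.20664191]), 'moment': array([-0.0615036 ,  0.01370966,  0.01356587]), 'finger_gap': 0.08536603162967528}
scene {'camera_matrix': [[377.0102, 0.0, 316.956], [0.0, 377.0102, 199.19], [0.0, 0.0, 1.0]], 'R': [[0.6738, 0.7389, -0.0043], [0.4965, -0.457, -0.738], [-0.5473, 0.4951, -0.6748]], 't': [-0.3546, -0.2097, 1.134]}
top {'camera_matrix': [[469.4368, 0.0, 322.6696], [0.0, 469.4368, 198.9979], [0.0, 0.0, 1.0]], 'R': [[0.0048, -1.0, -0.0076], [-0.9954, -0.004, -0.0958], [0.0957, 0.008, -0.9954]], 't': [-0.0045, 0.5453, 0.977]}
wrist {'camera_matrix': [[301.6815, 0.0, 322.1955], [0.0, 301.6815, 197.6636], [0.0, 0.0, 1.0]], 'hand_eye': [[-0.0001, -0.9605, -0.2781, 0.0707], [1.0, -0.0001, 0.0, 0.0012], [-0.0, -0.2781, 0.9605, 0.0299], [0.0, 0.0, 0.0, 1.0]]}
```

View pics/scene0.png

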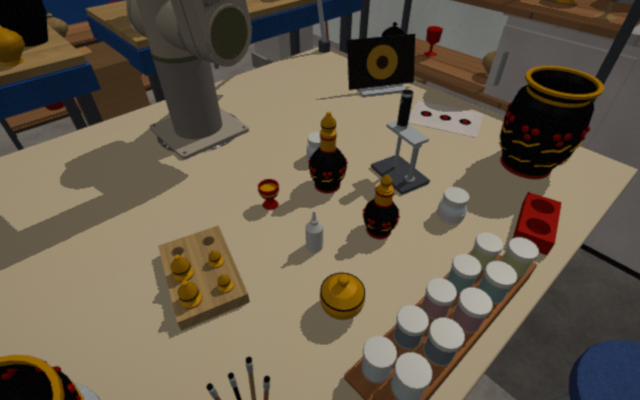

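View pics/top0.png

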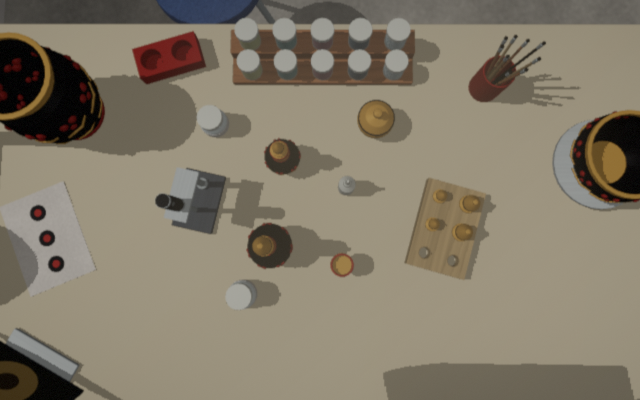

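The scene view shows the larger flask at about (328,150), the smaller one at (383,210), the camera's stand at (405,150) and the board at (203,275). In the top view, the free holes are at about (452,260) in the large row and (424,252) in the small row. The flask stopper is at (262,246) and the probe top at (163,201).

```bash
cat > h.py <<'E'
import numpy as np,cv2,pickle
from scipy.spatial.transform import Rotation as Ro
from workcell import get_state, optics
def cam(d,s=None):
    "centre, rotation cam->world"
    if "R" in d: return -d["R"].T@d["t"],d["R"].T
    q=s["ee_rot"];T=np.eye(4);T[:3,:3]=Ro.from_quat(q,scalar_first=True).as_matrix();T[:3,3]=s["position"]
    T=T@d["hand_eye"];return T[:3,3],T[:3,:3]
def ray(d,uv,s=None):
    c,R=cam(d,s);v=R@np.linalg.inv(d["camera_matrix"])@[uv[0],uv[1],1];return c,v/np.linalg.norm(v)
def onz(d,uv,z,s=None):
    c,v=ray(d,uv,s);return c+v*(z-c[2])/v[2]
def tri(rs):
    A=sum(np.eye(3)-np.outer(v,v) for c,v in rs);b=sum((np.eye(3)-np.outer(v,v))@c for c,v in rs);return np.linalg.solve(A,b)
def proj(d,X,s=None):
    c,R=cam(d,s);p=d["camera_matrix"]@(R.T@(np.asarray(X)-c));return p[:2]/p[2]
def snap(name,tag):
    s=get_state();d=optics.snapshot(name);pickle.dump((s,d),open(tag+".pkl","wb"));cv2.imwrite(f"pics/{tag}.png",d["img"][...,::-1]);return s,d
E
python3 - <<'E'
from h import *
S=pickle.load(open("scene0.pkl","rb"));T=pickle.load(open("top0.pkl","rb"))
for n,a,b in [("stopper top",(328,115),(262,244)),("small st top",(387,178),(277,145)),("probe top",(406,92),(162,200)),("sugar knob",(343,280),(377,115))]:
    print(n,tri([ray(S,a),ray(T,b)]).round(4))
for n,b,z in [("freeL",(452,260),.028),("freeS",(424,252),.028),("stopL mid",(463,231),.07),("st L end",(471,203),.07),("jarb",(240,294),.065),("jar",(212,120),.065),("drop",(346,184),.105),("egg",(342,264),.06)]: print(n,onz(T,b,z).round(4))
def up(im,x,y,w,h,k): return cv2.resize(im[y:y+h,x:x+w],None,fx=k,fy=k,interpolation=cv2.INTER_CUBIC)
a=up(T["img"],145,170,160,135,2.5);b=up(T["img"],390,170,100,115,2.5)[:, :]
c=up(S["img"],290,80,150,110,2.66);
A=np.zeros((600,800,3),np.uint8);A[:a.shape[0],:a.shape[1]]=a;A[:b.shape[0],410:410+b.shape[1]]=b;A[300:300+c.shape[0],400:400+c.shape[1]]=c[:300,:400]
cv2.imwrite("pics/comp0.png",A[...,::-1])
E
```

```text
stopper top [0.4493 0.1028 0.1981]
small st top [0.6362 0.084  0.1474]
probe top [0.5229 0.2726 0.2205]
sugar knob [ 0.7139 -0.1126  0.0823]
freeL [ 0.4174 -0.2746  0.028 ]
freeS [ 0.4339 -0.2161  0.028 ]
stopL mid [ 0.4772 -0.287   0.07  ]
st L end [ 0.5342 -0.3046  0.07  ]
jarb [0.3484 0.1634 0.065 ]
jar [0.7067 0.2298 0.065 ]
drop [ 0.5677 -0.0486  0.105 ]
egg [ 0.4093 -0.0424  0.06  ]
```

View pics/comp0.png

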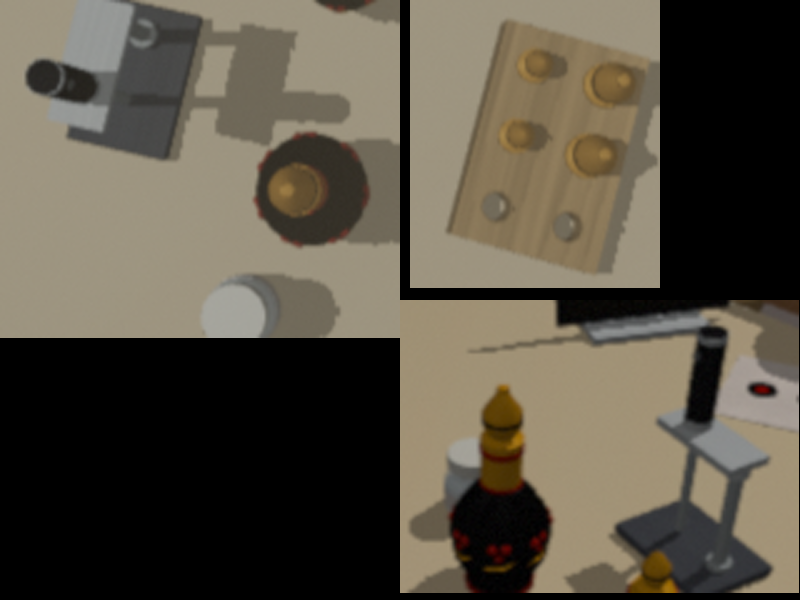

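Both top-view crops confirm the layout. The board's large row runs along the right side, with its free hole at crop (566,227). The stand arm carries the probe, and a jar stands beside the flask. I'll move over the board and look with the wrist camera.

servo_tool(steps="0 0 0 0 0 10.6 1; 0 0 0 0 0 10.6 1; 0 0 0 0 0 10.6 1; 0.024 -0.053 0.005 0 0 0 1; 0.024 -0.053 0.005 0 0 0 1; 0.024 -0.053 0.005 0 0 0 1; 0.024 -0.053 0.005 0 0 0 1; 0.024 -0.053 0.005 0 0 0 1; 0.024 -0.053 0.005 0 0 0 1; 0.024 -0.053 0.005 0 0 0 1; 0 0 0 0 0 0 1")

```text
clock: 1.52
position: [0.4394, -0.258, 0.3647]
ee_rot: [-0.003, 0.989, -0.145, -0.001]
contact_force: [-0.4, 0.2, 0.5]
finger_gap: 0.0856
```

```bash
python3 - <<'E'
from h import *
s,d=snap("wrist","w1");print(s["position"],s["ee_rot"],s["clock"])
for n,X in [("freeL",(.4174,-.2746,.028)),("freeS",(.4339,-.2161,.028)),("mid",(.4772,-.287,.07))]: print(n,proj(d,X,s).round(1))
E
```

```text
[ 0.43940951 -0.25797577  0.36473082] [-0.0030161   0.98946988 -0.14470167 -0.00129806] 1.525
freeL [344.1 195.6]
freeS [286.6 196.3]
mid [342.6 141.3]
```

View pics/w1.png

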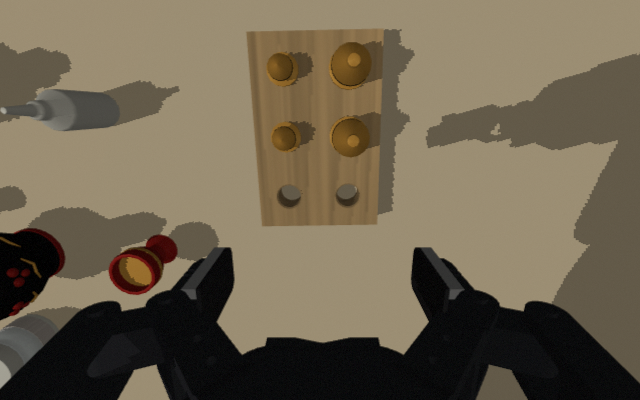

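The wrist view shows the board squarely: the free holes are at (347,194) for the large row and (289,195) for the small row. I'll measure them by colour mask.

```bash
cat > hole.py <<'E'
from h import *
def board(s,d,show=True):
    hsv=cv2.cvtColor(d["img"],cv2.COLOR_RGB2HSV)
    if show:
        for p in [(320,100),(318,160),(347,194),(347,186),(347,202),(289,195),(420,300),(200,80)]: print(p,hsv[p[1],p[0]])
    return hsv
if __name__=="__main__":
    s,d=pickle.load(open("w1.pkl","rb"));hsv=board(s,d)
    print(hsv[194,325:372].tolist()); print(hsv[176:215,347].tolist())
E
python3 hole.py
```

```text
(320, 100) [ 18 116 138]
(318, 160) [ 18 115 129]
(347, 194) [19 65 98]
(347, 186) [20 67 99]
(347, 202) [ 16 113  54]
(289, 195) [20 68 98]
(420, 300) [30 18 14]
(200, 80) [ 20  66 154]
[[18, 115, 137], [18, 114, 136], [18, 118, 134], [18, 114, 130], [18, 115, 124], [18, 112, 121], [18, 115, 118], [18, 118, 117], [18, 117, 116], [17, 118, 112], [18, 120, 100], [18, 113, 79], [18, 85, 84], [20, 67, 99], [20, 68, 98], [20, 67, 99], [20, 67, 99], [19, 70, 99], [19, 68, 101], [21, 68, 98], [20, 66, 100], [18, 65, 98], [19, 65, 98], [20, 64, 99], [20, 68, 98], [20, 65, 98], [20, 64, 99], [20, 68, 98], [20, 70, 99], [20, 70, 91], [17, 101, 71], [17, 119, 77], [18, 115, 82], [18, 119, 90], [17, 117, 109], [18, 115, 124], [18, 113, 126], [18, 118, 128], [18, 118, 128], [18, 117, 126], [18, 115, 122], [18, 119, 118], [18, 116, 117], [18, 114, 125], [17, 118, 132], [18, 118, 134], [18, 114, 134]]
[[18, 116, 132], [17, 115, 131], [18, 115, 131], [18, 114, 132], [17, 116, 130], [17, 116, 130], [18, 116, 132], [17, 117, 120], [18, 94, 106], [20, 70, 98], [20, 67, 99], [20, 67, 99], [20, 66, 97], [20, 67, 99], [20, 63, 97], [20, 65, 98], [20, 67, 99], [20, 70, 99], [19, 65, 98], [20, 67, 99], [20, 67, 99], [20, 64, 99], [20, 66, 96], [19, 97, 58], [18, 112, 50], [19, 127, 54], [16, 113, 54], [17, 121, 55], [16, 121, 55], [18, 123, 52], [17, 119, 92], [17, 115, 104], [18, 117, 124], [18, 116, 128], [18, 116, 127], [18, 114, 130], [17, 117, 129], [18, 116, 128], [18, 114, 128]]
```

```bash
cat > hole.py <<'E'
from h import *
def holes(s,d,cands):
    V=cv2.GaussianBlur(cv2.cvtColor(d["img"],cv2.COLOR_RGB2HSV)[...,2],(3,3),0);out=[]
    for u,v in cands:
        m=np.zeros_like(V);u,v=int(u),int(v);m[v-17:v+18,u-17:u+18]=(V[v-17:v+18,u-17:u+18]<108)*255
        c=max(cv2.findContours(m,0,1)[0],key=cv2.contourArea)
        P=np.array([onz(d,p,.028,s)[:2] for p in cv2.convexHull(c)[:,0]]).astype(np.float32)
        e=cv2.fitEllipse(P*1000);out.append(np.array(e[0])/1000);print("hole",np.round(e[0],1),np.round(e[1],1))
    return out
def rect(s,d):
    hsv=cv2.cvtColor(d["img"],cv2.COLOR_RGB2HSV);m=((hsv[...,1]>95)&(hsv[...,2]>90)).astype(np.uint8)*255
    m=cv2.morphologyEx(m,cv2.MORPH_OPEN,np.ones((5,5)));c=max(cv2.findContours(m,0,1)[0],key=cv2.contourArea)
    P=np.array([onz(d,p,.028,s)[:2] for p in c[:,0]]).astype(np.float32);r=cv2.minAreaRect(P*1000);print("board",np.round(r,1) if 0 else r)
if __name__=="__main__":
    s,d=pickle.load(open("w1.pkl","rb"));a,b=holes(s,d,[(347,194),(289,195)]);rect(s,d)
    v=a-b;print("dist",np.linalg.norm(v),"yaw y",np.degrees(np.arctan2(v[1],v[0])))
    R=Ro.from_quat(s["ee_rot"],scalar_first=True).as_matrix();print("tool y ang",np.degrees(np.arctan2(R[1,1],R[0,1])),"zaxis",R[:,2])
    T=pickle.load(open("top0.pkl","rb"));c=np.array([onz(T,p,.028)[:2] for p in [(452,260),(424,252)]]);print(c)
E
python3 hole.py
```

```text
hole [ 416.5 -277.5] [25.1 25.4]
hole [ 433.1 -217.9] [25.4 25.8]
board ((484.8521423339844, -265.2359924316406), (125.35638427734375, 190.07188415527344), 74.43529510498047)
dist 0.06184430966102491 yaw y -105.5592345125065
tool y ang -106.64064949884762 zaxis [-0.00169592  0.00634435 -0.99997844]
[[ 0.41743977 -0.27463383]
 [ 0.43386707 -0.21612969]]
```

servo_tool(steps="-0.005 -0.02 -0.05 0 0 -1.1 1; -0.014 -0.047 -0.02 0 0 0 1; -0.014 -0.047 0 0 0 0 1; -0.014 -0.047 0 0 0 0 1; -0.014 -0.047 0 0 0 0 1; -0.014 -0.047 0 0 0 0 1; -0.014 -0.047 0 0 0 0 1; -0.014 -0.047 0 0 0 0 1; 0 0 0 0 0 0 1")

```text
clock: 2.7
position: [0.4331, 0.1034, 0.4395]
ee_rot: [-0.002, 0.99, -0.144, -0.001]
contact_force: [-0.3, -0.8, -0.3]
finger_gap: 0.0854
```

```bash
python3 - <<'E'
from h import *
s,d=snap("wrist","w2");R=Ro.from_quat(s["ee_rot"],scalar_first=True).as_matrix();print(s["position"],s["clock"],s["q"].round(2),R[:,2],np.degrees(np.arctan2(R[1,1],R[0,1])))
print(proj(d,(.4493,.1028,.204),s),proj(d,(.4493,.1028,.15),s),proj(d,(.523,.2726,.222),s))
E
```

```text
[0.43311593 0.10340606 0.43952024] 2.7 [ 0.12 -0.31  1.84  0.    1.61  1.98] [-7.49690397e-04  3.39334090e-03 -9.99993962e-01] -106.55637557036636
[316.08679296 191.84746627] [317.47585212 175.77049212] [ 23.343516   164.97100992]
```

View pics/w2.png

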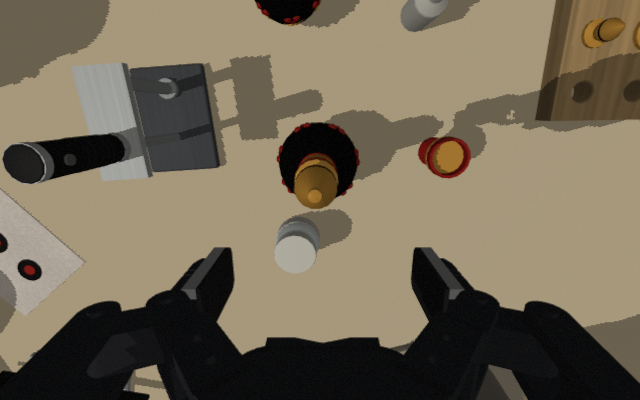

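The stopper knob is at (315.5,197) in this view, with the flask belly around (318,160) and the probe handle's top at (27,163). I'll estimate the axis from the knob, the bulb and the belly.

```bash
python3 - <<'E'
from h import *
s,d=pickle.load(open("w2.pkl","rb"));im=d["img"];hsv=cv2.cvtColor(im,cv2.COLOR_RGB2HSV)
g=((hsv[...,1]>150)&(hsv[...,2]>70)&(hsv[...,0]>10)&(hsv[...,0]<30)).astype(np.uint8)
g[:, :270]=0;g[:,370:]=0;g[:130]=0;g[230:]=0
ys,xs=np.nonzero(g)
print("gold bbox",xs.min(),xs.max(),ys.min(),ys.max())
for r in range(150,210,6):
    x=np.nonzero(g[r])[0];print(r,(x.min(),x.max()) if len(x) else None)
# knob: brightness column/row
print(hsv[185:212:2,316,2]); print(hsv[197,300:332:2,2])
print("knob",onz(d,(315.5,197),.204,s).round(4))
# belly silhouette
blk=((hsv[...,2]<60)|((hsv[...,1]>150)&((hsv[...,0]<8)|(hsv[...,0]>172)))).astype(np.uint8)
blk[:, :265]=0;blk[:,372:]=0;blk[:110]=0;blk[225:]=0
c=max(cv2.findContours(cv2.morphologyEx(blk,3,np.ones((5,5))),0,1)[0],key=cv2.contourArea)
h=cv2.convexHull(c)[:,0];h=h[h[:,1]<185]
P=np.array([onz(d,p,.06,s)[:2] for p in h]).astype(np.float32)*1000
A=np.c_[2*P,np.ones(len(P))];x=np.linalg.lstsq(A,(P**2).sum(1),rcond=None)[0];print("belly",x[:2],np.sqrt(x[2]+x[:2]@x[:2]))
# top view too
T=pickle.load(open("top0.pkl","rb"));S=pickle.load(open("scene0.pkl","rb"))
print("tri w+scene",tri([ray(d,(315.5,197),s),ray(S,(328,114))]),tri([ray(d,(315.5,197),s),ray(S,(328,114)),ray(T,(260.5,245.5))]))
print("probe top",onz(d,(27,163),.222,s),tri([ray(d,(27,163),s),ray(S,(406,92)),ray(T,(162,200.5))]))
E
```

```text
gold bbox 294 337 154 208
150 None
156 (np.int64(309), np.int64(325))
162 (np.int64(304), np.int64(331))
168 (np.int64(298), np.int64(333))
174 (np.int64(295), np.int64(336))
180 (np.int64(294), np.int64(337))
186 (np.int64(294), np.int64(336))
192 (np.int64(294), np.int64(336))
198 (np.int64(298), np.int64(333))
204 (np.int64(303), np.int64(327))
[ 95  88  90 151 151 154 155 150 151 114 104 100 160 118]
[128 129 131 132 151 167 161 157 155 152 149  87  89  90  87  85]
knob [0.4458 0.1043 0.204 ]
belly [445.44512173 105.70563201] 47.537634222864206
tri w+scene [0.44505486 0.10571451 0.19786892] [0.44582375 0.1052546  0.19857608]
probe top [0.52344391 0.26970089 0.222     ] [0.52288225 0.27240728 0.22015771]
```

servo_tool(steps="0.012 -0.005 0.03 0 0 -1 1; 0 0 0.02 0 0 0 1; 0 0 0 0 0 0 1")

```text
clock: 3.12
position: [0.4474, 0.0983, 0.389]
ee_rot: [-0.0, 0.99, -0.139, 0.0]
contact_force: [0.4, -0.3, 1.1]
finger_gap: 0.0853
```

```bash
cat > go.py <<'E'
from h import *
import sys
# usage: go.py x y z of the wanted grasp point (155 mm ahead of TCP) -> tool shift
s=get_state();R=Ro.from_quat(s["ee_rot"],scalar_first=True).as_matrix();G=s["position"]+.155*R[:,2]
np.set_printoptions(suppress=True,precision=4)
print("t",round(s["clock"],2),"TCP",s["position"],"grasp",G,"zax",R[:,2],"yang",np.degrees(np.arctan2(R[1,1],R[0,1])).round(2),"F",s["contact_force"].round(1),"gap",s["finger_gap"],"q",s["q"].round(2))
dn=np.array([0,0,-1.]);print("level turn deg (tool)",np.degrees(R.T@np.cross(R[:,2],dn)))
if len(sys.argv)>3: print("shift tool",R.T@(np.array(sys.argv[1:4],float)-G))
E
python3 go.py .4456 .105 .174
```

```text
t 3.12 TCP [0.4474 0.0983 0.389 ] grasp [0.4475 0.0984 0.234 ] zax [ 0.0007  0.0005 -1.    ] yang -105.94 F [ 0.4 -0.3  1.1] gap 0.0852634946841437 q [ 0.1  -0.26  1.89  0.    1.51  1.95]
level turn deg (tool) [-0.0371 -0.0287  0.    ]
shift tool [-0.0037 -0.0058  0.06  ]
```

servo_tool(steps="-0.0037 -0.0058 0 0 0 -0.4 1; 0 0 0 0 0 0 1; 0 0 0 0 0 0 1")

```text
clock: 3.5
position: [0.4461, 0.1033, 0.3916]
ee_rot: [-0.0, 0.991, -0.136, 0.002]
contact_force: [0.5, 0.4, 0.9]
finger_gap: 0.0855
```

```bash
python3 go.py .4456 .105 .174; python3 - <<'E'
from h import *
s,d=snap("wrist","w3");hsv=cv2.cvtColor(d["img"],cv2.COLOR_RGB2HSV)
g=((hsv[...,1]>150)&(hsv[...,2]>70)&(hsv[...,0]>10)&(hsv[...,0]<30)).astype(np.uint8)
n,l,st,c=cv2.connectedComponentsWithStats(g);i=[k for k in range(1,n) if st[k,4]>300];print(st[i],c[i])
print(proj(d,(.4456,.105,.174),s),proj(d,(.4456,.105,.204),s))
E
```

```text
t 3.5 TCP [0.4461 0.1033 0.3916] grasp [0.4467 0.1034 0.2366] zax [ 0.0039  0.0004 -1.    ] yang -105.69 F [0.5 0.4 0.9] gap 0.08550028340366993 q [ 0.12 -0.26  1.89 -0.    1.51  1.96]
level turn deg (tool) [-0.0816 -0.2095  0.    ]
shift tool [-0.0017 -0.0012  0.0626]
[[ 620   27   20   33  518]
 [ 450  162   35   36  934]
 [ 293  188   53   63 2571]] [[630.87451737  44.57142857]
 [467.15845824 179.64453961]
 [318.55581486 220.08440296]]
[318.93374928 224.63345622] [318.30626549 243.63284874]
```

servo_tool(steps="-0.0017 -0.0012 0.015 0 -0.2 0 1; 0 0 0.02 0 0 0 1; 0 0 0.018 0 0 0 1; 0 0 0 0 0 0 1; 0 0 0 0 0 0 1")

```text
clock: 4.18
position: [0.4441, 0.1057, 0.3352]
ee_rot: [-0.001, 0.991, -0.136, -0.0]
contact_force: [-0.1, -0.5, 0.2]
finger_gap: 0.0853
```

```bash
python3 go.py .4456 .105 .174
```

```text
t 4.17 TCP [0.4441 0.1057 0.3352] grasp [0.4441 0.106  0.1802] zax [-0.0004  0.0016 -1.    ] yang -105.62 F [-0.1 -0.5  0.2] gap 0.08532115810526306 q [ 0.12 -0.22  1.96  0.    1.41  1.96]
level turn deg (tool) [-0.0793  0.0463 -0.    ]
shift tool [0.0017 0.0005 0.0062]
```

servo_tool(steps="0.0017 0.0005 0.005 0 0 0 1; 0 0 0 0 0 0 1; 0 0 0 0 0 0 0.3; 0 0 0 0 0 0 0.2; 0 0 0 0 0 0 0.1; 0 0 0 0 0 0 0.1; 0 0 0 0 0 0 0.1")

```text
clock: 5.05
position: [0.4465, 0.1048, 0.3321]
ee_rot: [-0.001, 0.991, -0.136, 0.002]
contact_force: [1.6, 0.4, 0.2]
finger_gap: 0.0318
```

```bash
python3 go.py .4456 .105 .174; python3 - <<'E'
from h import *
s,d=snap("wrist","w4");a=d["img"][100:400,120:520]
s,e=snap("scene","s4");b=cv2.resize(e["img"][80:230,250:450],(400,300),interpolation=cv2.INTER_CUBIC)
cv2.imwrite("pics/c4.png",np.hstack([a,b])[...,::-1])
E
```

```text
t 5.05 TCP [0.4465 0.1048 0.3321] grasp [0.4471 0.1052 0.1771] zax [ 0.0035  0.0021 -1.    ] yang -105.62 F [1.6 0.4 0.2] gap 0.03175048029075386 q [ 0.12 -0.22  1.96  0.    1.4   1.96]
level turn deg (tool) [-0.1678 -0.1593 -0.    ]
shift tool [-0.0014  0.0006  0.0031]
```

View pics/c4.png

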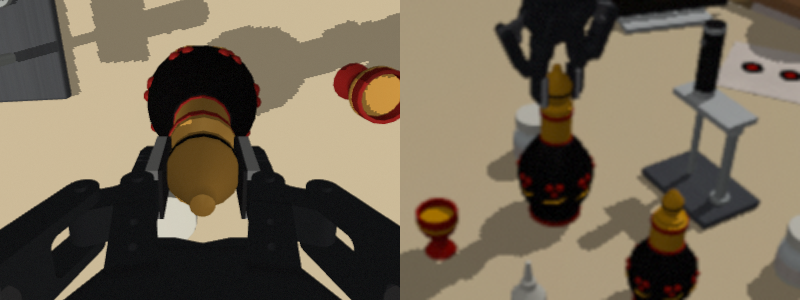

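The stopper bulb sits between the pads, and the flask still stands upright in the scene crop. I'll lift straight up.

servo_tool(steps="0 0 -0.006 0 0 0 0.1; 0 0 -0.012 0 0 0 0.1; 0 0 -0.012 0 0 0 0.1; 0 0 -0.012 0 0 0 0.1; 0 0 -0.02 0 0 0 0.1; 0 0 -0.02 0 0 0 0.1; 0 0 0 0 0 0 0.1")

```text
clock: 6.02
position: [0.4463, 0.1047, 0.4208]
ee_rot: [-0.002, 0.991, -0.136, 0.003]
contact_force: [0.8, -0.7, 0.3]
finger_gap: 0.0318
```

```bash
python3 go.py .4167 -.278 .3; python3 - <<'E'
from h import *
s,d=snap("wrist","w5");a=d["img"][100:400,120:520]
s,e=snap("scene","s5");b=cv2.resize(e["img"][60:210,250:450],(400,300),interpolation=cv2.INTER_CUBIC)
cv2.imwrite("pics/c5.png",np.hstack([a,b])[...,::-1])
E
```

```text
t 6.03 TCP [0.4463 0.1047 0.4208] grasp [0.4472 0.105  0.2658] zax [ 0.0058  0.0023 -1.    ] yang -105.62 F [ 0.8 -0.7  0.3] gap 0.03177599200622054 q [ 0.12 -0.27  1.84  0.    1.57  1.96]
level turn deg (tool) [-0.2175 -0.2819  0.    ]
shift tool [ 0.0739  0.377  -0.0353]
```

View pics/c5.png

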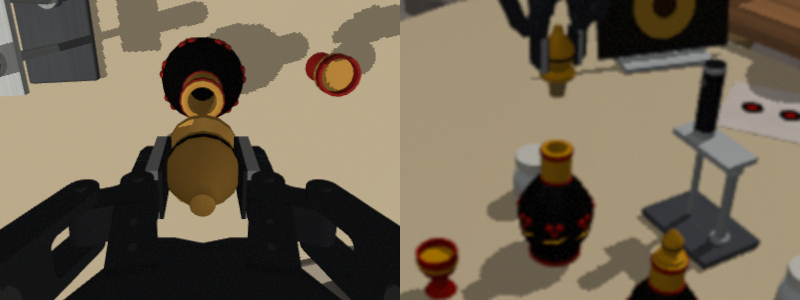

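The stopper is out and upright between the pads. The flask still stands, its open mouth at wrist pixel (323,197). I'll measure the mouth and the stopper's offset in the hand.

```bash
python3 - <<'E'
from h import *
s,d=pickle.load(open("w5.pkl","rb"));im=d["img"];hsv=cv2.cvtColor(im,cv2.COLOR_RGB2HSV)
H=d["hand_eye"];K=np.linalg.inv(d["camera_matrix"])
def toolx(uv,zt):
    v=H[:3,:3]@K@[uv[0],uv[1],1];c=H[:3,3];return c+v*(zt-c[2])/v[2]
# knob blob by edges: bright disc
print("knob tool",toolx((322.3,305),.1281).round(4))
print("V col322",hsv[285:325,322,2].tolist())
w=hsv[175:225,295:352]
dark=((w[...,2]<75)).astype(np.uint8)
g=((w[...,1]>150)&(w[...,2]>=75)).astype(np.uint8)
for r in range(0,50,3): print(175+r,''.join('#' if a else ('o' if b else '.') for a,b in zip(dark[r],g[r])))
E
```

```text
knob tool [0.0007 0.0011 0.1281]
V col322 [92, 90, 88, 88, 85, 86, 84, 83, 81, 105, 117, 118, 118, 118, 116, 116, 116, 115, 114, 114, 113, 113, 112, 112, 111, 110, 110, 109, 108, 108, 108, 141, 180, 186, 187, 185, 186, 187, 186, 186]
175 ###############oooooooooooo#oo##oooooooo#################
178 ############ooooooo#################ooooooo##############
181 ##########ooooo#ooooooooooooooooooooooo##oooo############
184 ########ooooooooooooooooooooooooooooooooooo#oo###########
187 ########oooooooooooooooooooooooooooooooooooooo###########
190 #######oooooooooooo#################oooooooooooo#########
193 #####ooooooooooo#######################ooooooooo#########
196 #####oooooooooooo######################oooooooooo########
199 #####oooooooooooooooo#################oooooooooooo#######
202 ####oooooooooooooooooooo##o###o#o#####oooooooooooo#######
205 #####ooooooooooooooooooooo####o#####ooooooooooooo########
208 ######ooooooooooooooooooo#oooooo##oooooooooooooo########.
211 ....####ooooooooooooooooooooooooooooooooooooooo#####ooo..
214 ........###ooooooooooooooooooooooooooooooooo####.........
217 .............ooooooooooooooooooo#ooooooooo#..............
220 ..........oooooooooooooooooooooooooooooooooooo...........
223 .....ooooooooooooooooooooooooooooooooooooooooooooo.......
```

servo_tool(steps="0.0107 0.052 0 0 0 0 0.1; 0.0107 0.052 0 0 0 0 0.1; 0.0107 0.052 0 0 0 0 0.1; 0.0107 0.052 0 0 0 0 0.1; 0.0107 0.052 0 0 0 0 0.1; 0.0107 0.052 0 0 0 0 0.1; 0.0107 0.05 0.02 0 0 0 0.1; 0 0 0.02 0 0 0 0.1; 0 0 0 0 0 0 0.1; 0 0 0 0 0 0 0.1")

```text
clock: 7.38
position: [0.4171, -0.2738, 0.3654]
ee_rot: [-0.004, 0.991, -0.134, -0.006]
contact_force: [-0.2, -0.5, 0.6]
finger_gap: 0.0316
```

```bash
python3 go.py .418 -.2773 .0551;python3 - <<'E'
from h import *
s,d=snap("wrist","w6")
print("hole px",proj(d,(.4167,-.278,.028),s))
E
```

```text
t 7.38 TCP [ 0.4171 -0.2738  0.3654] grasp [ 0.4155 -0.2724  0.2104] zax [-0.0101  0.0088 -0.9999] yang -105.44 F [-0.2 -0.5  0.6] gap 0.031608531724965375 q [-0.68 -0.12  1.81  0.    1.46  1.16]
level turn deg (tool) [-0.3292  0.6936  0.    ]
shift tool [0.0056 0.0049 0.1552]
hole px [327.08986775 176.8440173 ]
```

servo_tool(steps="0.003 0.003 0.03 -0.3 0.6 0 0.1; 0 0 0.03 0 0 0 0.1; 0 0 0.03 0 0 0 0.1; 0 0 0.01 0 0 0 0.1; 0 0 0 0 0 0 0.1; 0 0 0 0 0 0 0.1")

```text
clock: 8.18
position: [0.4227, -0.2755, 0.2705]
ee_rot: [0.003, 0.991, -0.131, 0.004]
contact_force: [0.4, 0.2, -0.3]
finger_gap: 0.0317
```

```bash
python3 go.py .418 -.2773 .0551;python3 - <<'E'
from h import *
s,d=snap("wrist","w7")
print("hole px",proj(d,(.4167,-.278,.028),s),"collar axis px at board", proj(d,s["position"]+Ro.from_quat(s["ee_rot"],scalar_first=True).as_matrix()@[-.001,0.001,.1821],s))
cv2.imwrite("pics/w7c.png",cv2.resize(d["img"][120:320,200:440],None,fx=2.5,fy=2.5)[...,::-1])
E
```

```text
t 8.18 TCP [ 0.4227 -0.2755  0.2705] grasp [ 0.4239 -0.2766  0.1155] zax [ 0.0081 -0.0065 -0.9999] yang -105.05 F [ 0.4  0.2 -0.3] gap 0.03166143368905395 q [-0.68 -0.03  1.9   0.    1.25  1.15]
level turn deg (tool) [ 0.2383 -0.5438 -0.    ]
shift tool [-0.0061  0.002   0.0603]
hole px [324.72339722 219.75410478] collar axis px at board [322.15450016 246.90912103]
```

View pics/w7c.png

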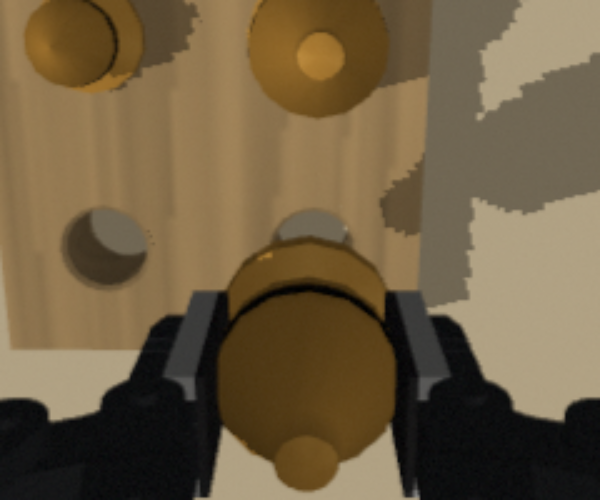

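The large hole shows at about (325,220) in the full frame, as predicted. The stopper hangs upright just robot-side of it. I'll centre it, level it and lower.

servo_tool(steps="-0.004 0.002 0.01 0.2 -0.4 -0.4 0.1; 0 0 0.01 0 0 0 0.1; 0 0 0 0 0 0 0.1; 0 0 0 0 0 0 0.1")

```text
clock: 8.72
position: [0.4185, -0.2772, 0.2506]
ee_rot: [0.001, 0.992, -0.127, 0.002]
contact_force: [0.1, -0.1, -0.2]
finger_gap: 0.0315
```

```bash
python3 go.py .418 -.2773 .0551; sleep 0; python3 -c "
from h import *
s,d=snap('wrist','w8');s=get_state();print(s['position'],s['qd'].round(4))"
```

```text
t 8.72 TCP [ 0.4185 -0.2772  0.2506] grasp [ 0.4191 -0.2776  0.0956] zax [ 0.0039 -0.0027 -1.    ] yang -104.64 F [ 0.1 -0.1 -0.2] gap 0.031451961851872316 q [-0.69 -0.    1.92  0.    1.22  1.14]
level turn deg (tool) [ 0.0912 -0.2549  0.    ]
shift tool [-0.0013 -0.0001  0.0405]
[ 0.41846209 -0.27716623  0.25059732] [ 0.0005 -0.0016 -0.0028 -0.0001  0.0027  0.0017]
```

servo_tool(steps="-0.0013 0 0.01 0 -0.2 0 0.1; 0 0 0.01 0 0 0 0.1; 0 0 0 0 0 0 0.1; 0 0 0 0 0 0 0.1")

```text
clock: 9.28
position: [0.4171, -0.2768, 0.2289]
ee_rot: [0.001, 0.992, -0.127, 0.0]
contact_force: [0.4, -0.1, 0.1]
finger_gap: 0.0316
```

```bash
python3 go.py .418 -.2773 .0551
```

```text
t 9.28 TCP [ 0.4171 -0.2768  0.2289] grasp [ 0.4171 -0.277   0.0739] zax [-0.0002 -0.0013 -1.    ] yang -104.64 F [ 0.4 -0.1  0.1] gap 0.031553593597927206 q [-0.69  0.02  1.93 -0.    1.18  1.14]
level turn deg (tool) [ 0.0763 -0.0108 -0.    ]
shift tool [0.001  0.0001 0.0188]
```

Plug is about 3 mm into the hole with no force. I'll go on lowering.

servo_tool(steps="0.0005 0 0.007 0 0 0 0.1; 0 0 0.006 0 0 0 0.1; 0 0 0.004 0 0 0 0.1; 0 0 0 0 0 0 0.1; 0 0 0 0 0 0 0.1")

```text
clock: 9.9
position: [0.4178, -0.277, 0.2109]
ee_rot: [0.001, 0.992, -0.127, 0.0]
contact_force: [0.2, -0.1, -0.1]
finger_gap: 0.0314
```

```bash
python3 go.py .418 -.2773 .0551
```

```text
t 9.9 TCP [ 0.4178 -0.277   0.2109] grasp [ 0.4178 -0.2772  0.0559] zax [ 0.0002 -0.0016 -1.    ] yang -104.63 F [ 0.2 -0.1 -0.1] gap 0.031399683733868644 q [-0.69  0.05  1.94 -0.    1.14  1.14]
level turn deg (tool) [ 0.0872 -0.0369  0.    ]
shift tool [0.0002 0.     0.0009]
```

servo_tool(steps="0 0 0.001 0 0 0 0.1; 0 0 0.0005 0 0 0 0.1; 0 0 0 0 0 0 0.6; 0 0 0 0 0 0 1; 0 0 0 0 0 0 1; 0 0 0 0 0 0 1; 0 0 -0.02 0 0 0 1; 0 0 -0.03 0 0 0 1; 0 0 -0.04 0 0 0 1; 0 0 -0.04 0 0 0 1; 0 0 -0.03 0 0 0 1; 0 0 0 0 0 0 1")

```text
clock: 11.4
position: [0.4174, -0.2765, 0.374]
ee_rot: [0.001, 0.992, -0.127, -0.0]
contact_force: [-0.1, -1.0, -0.2]
finger_gap: 0.0853
```

```bash
python3 go.py .5229 .2715 .2;python3 - <<'E'
from h import *
s,d=snap("wrist","w9");s2,e=snap("scene","s9")
print(proj(d,(.417,-.278,.028),s))
a=cv2.resize(d["img"][40:240,180:430],(500,400));b=cv2.resize(e["img"][220:330,140:260],(300,275))
A=np.zeros((400,800,3),np.uint8);A[:,:500]=a;A[:275,500:]=b;cv2.imwrite("pics/c9.png",A[...,::-1])
E
```

```text
t 11.4 TCP [ 0.4174 -0.2765  0.374 ] grasp [ 0.4173 -0.2766  0.219 ] zax [-0.0006 -0.001  -1.    ] yang -104.63 F [-0.1 -1.  -0.2] gap 0.08533708774538533 q [-0.69 -0.12  1.8  -0.    1.47  1.14]
level turn deg (tool) [ 0.0609  0.0167 -0.    ]
shift tool [-0.0363 -0.557   0.0184]
[322.40130322 179.45486193]
```

View pics/c9.png

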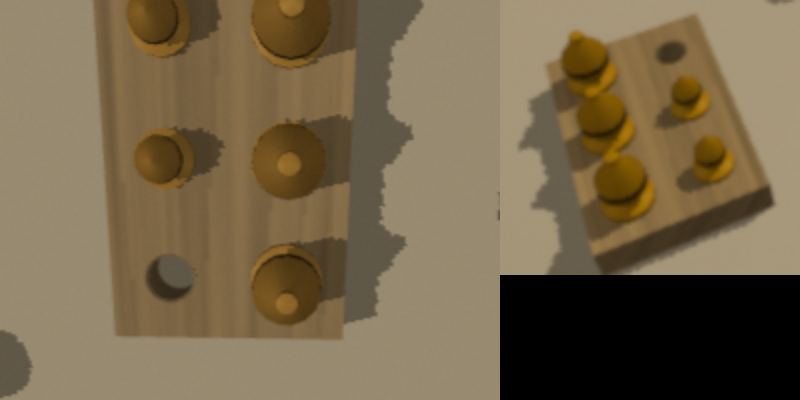

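The stopper is seated upright, collar on the board, in the large row's free hole. All three large heads now stand in line, and only the small row's hole is empty. Next I'll go over the flask to measure the open mouth.

servo_tool(steps="-0.005 -0.03 -0.03 0 0 0 1; -0.01 -0.053 -0.02 0 0 0 1; -0.01 -0.053 -0.005 0 0 0 1; -0.01 -0.053 0 0 0 0 1; -0.01 -0.053 0 0 0 0 1; -0.01 -0.053 0 0 0 0 1; -0.01 -0.05 0 0 0 0 1; -0.005 -0.025 0 0 0 0 1; 0 0 0 0 0 0 1; 0 0 0 0 0 0 1; 0 0 0 0 0 0 1; 0 0 0 0 0 0 1")

```text
clock: 13.0
position: [0.4403, 0.109, 0.4102]
ee_rot: [-0.002, 0.991, -0.13, -0.016]
contact_force: [-0.4, -0.5, 0.0]
finger_gap: 0.0853
```

```bash
cat > mouth.py <<'E'
from h import *
def mouth(s,d,g=(.4456,.105,.15)):
    """rim: outer gold contour circle on z=.15; bore: dark hole edge on z=.15"""
    hsv=cv2.cvtColor(d["img"],cv2.COLOR_RGB2HSV);u,v=proj(d,g,s)
    w=np.zeros(hsv.shape[:2],np.uint8);cv2.circle(w,(int(u),int(v)),28,1,-1)
    gold=((hsv[...,1]>130)&(hsv[...,2]>75)&(hsv[...,0]>9)&(hsv[...,0]<32)).astype(np.uint8)*w
    cs,hi=cv2.findContours(gold,cv2.RETR_CCOMP,1)
    best=max((c for c,h in zip(cs,hi[0]) if h[3]>=0),key=cv2.contourArea)
    P=np.array([onz(d,p,.15,s)[:2] for p in cv2.convexHull(best)[:,0]]).astype(np.float32)*1000
    c,r=cv2.minEnclosingCircle(P);e=cv2.fitEllipse(P);return np.round(c,1),round(r,1),np.round(e[0],1),np.round(e[1],1),(u,v)
if __name__=="__main__":
    s,d=snap("wrist","w10")
    for n in("w5","w10"): 
        x=pickle.load(open(n+".pkl","rb"));print(n,mouth(*x))
    u,v=proj(d,(.4456,.105,.15),s);u,v=int(u),int(v);hsv=cv2.cvtColor(d["img"],cv2.COLOR_RGB2HSV)
    for r in range(v-28,v+29,3): print(r,''.join('#' if p[2]<75 else ('o' if p[1]>130 else '.') for p in hsv[r,u-30:u+31]))
    print("center px",u,v)
E
python3 go.py .5229 .2715 .2; python3 mouth.py
```

```text
t 13.0 TCP [0.4403 0.109  0.4102] grasp [0.4354 0.1101 0.2553] zax [-0.0318  0.0073 -0.9995] yang -104.91 F [-0.4 -0.5  0. ] gap 0.08532025384487955 q [ 0.12 -0.26  1.85  0.01  1.58  1.96]
level turn deg (tool) [ 0.0633  1.8683 -0.    ]
shift tool [ 0.0449 -0.1785  0.0536]
w5 (array([447.9, 104.7]), 11.5, array([448.5, 104.2]), array([20.2, 22.4]), (np.float64(322.08602863734274), np.float64(201.89180276120487)))
w10 (array([446.7, 105.2]), 12.6, array([447.1, 105.4]), array([22. , 25.5]), (np.float64(323.7085632235123), np.float64(185.48805707586908)))
157 ##################oooooo#################oo##################
160 ###############oooooo###########o############o###############
163 #############ooooo#oooooooooooooooooooooooo####o#############
166 ###########oooooooooooooooooooooooooooooooooooo##o###########
169 ##########ooooooooooooooooooooooooooooooooooooooooo##########
172 ##########ooooooooooooo################ooooooooooooo#########
175 ########ooooooooooo########################oooooooooo########
178 ########oooooooooo##########################ooooooooooo######
181 #######ooooooooooooo#######################ooooooooooo#######
184 #######oooooooooooooo#####################ooooooooooooo######
187 #######ooooooooooooo#o####################ooooooooooooo######
190 ########ooooooooooooo##################ooooooooooooooo#######
193 #########ooooooooooo##o###############ooooooooooooooo#######.
196 .....######ooooooooooo#############oooooooooooooooo######oo..
199 .........#####oooooooooooooooooooooooooooooooooo####.........
202 ...............##oooooooooooooooooooooooooooo#...............
205 ....................oooooooooooooooooo.......................
208 .............................................................
211 .............................................................
center px 323 185
```

servo_tool(steps="0 0 -0.03 0 1.9 0 1; 0.005 -0.04 -0.01 0 0 0 1; 0.01 -0.05 0 0 0 0 1; 0.01 -0.045 0 0 0 0 1; 0.005 -0.025 0 0 0 0 1; 0 0 0 0 0 0 1; 0 0 0 0 0 0 1; 0 0 0 0 0 0 1")

```text
clock: 14.05
position: [0.5154, 0.257, 0.4698]
ee_rot: [-0.003, 0.991, -0.133, 0.013]
contact_force: [0.0, -0.1, -0.1]
finger_gap: 0.0856
```

```bash
python3 go.py .5229 .2715 .2; python3 - <<'E'
from h import *
s,d=snap("wrist","w11")
print(proj(d,(.5229,.2715,.222),s),proj(d,(.5229,.2715,.132),s))
cv2.imwrite("pics/w11c.png",d["img"][...,::-1])
E
```

```text
t 14.05 TCP [0.5154 0.257  0.4698] grasp [0.5196 0.2573 0.3148] zax [ 0.027   0.0024 -0.9996] yang -105.25 F [ 0.  -0.1 -0.1] gap 0.08558681535560451 q [ 0.38  0.03  1.47 -0.01  1.61  2.21]
level turn deg (tool) [-0.5419 -1.4574 -0.    ]
shift tool [-0.0035 -0.0134  0.1149]
[302.98693365 211.68385838] [309.07728678 186.12252933]
```

View pics/w11c.png

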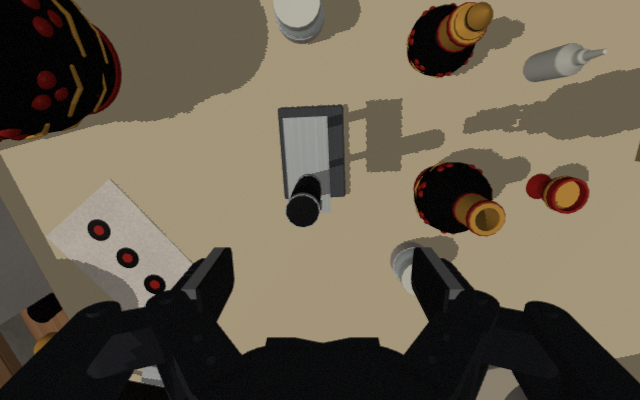

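Probe top is at (304,209), within 3 px of the prediction. The flask's open mouth is at (486,218). I'll level, then centre above the handle.

servo_tool(steps="0 0 0.01 -0.5 -1.4 0 1; -0.001 -0.01 0.01 0 0 0 1; 0 0 0 0 0 0 1; 0 0 0 0 0 0 1")

```text
clock: 14.6
position: [0.5172, 0.2663, 0.4477]
ee_rot: [0.0, 0.991, -0.134, -0.001]
contact_force: [-0.3, 0.0, -0.6]
finger_gap: 0.0856
```

```bash
cat > ptop.py <<'E'
from h import *
s,d=snap("wrist","w12");g=cv2.cvtColor(d["img"],cv2.COLOR_RGB2HSV)[...,2]
u,v=proj(d,(.524,.2715,.222),s);u,v=int(u),int(v);print(u,v)
for r in range(v-33,v+34,3): print(r,''.join('#' if p<30 else ('+' if p<60 else ('o' if p<110 else '.')) for p in g[r,u-32:u+33]))
E
python3 go.py .5235 .2715 .182;python3 ptop.py
```

```text
t 14.6 TCP [0.5172 0.2663 0.4477] grasp [0.5169 0.2663 0.2927] zax [-0.0019 -0.0004 -1.    ] yang -105.36 F [-0.3  0.  -0.6] gap 0.08558800091409809 q [0.39 0.07 1.48 0.   1.6  2.23]
level turn deg (tool) [0.0497 0.1006 0.    ]
shift tool [ 0.0052 -0.0069  0.1106]
310 210
177 .......+++++o...........+######################+ooooooooooo++++++
180 .......o++++o.........o#########################+oooooooooo++++++
183 .......o++++oo.......+###########################+ooooooooo++++++
186 .......o+++++o......+############################+oooooooooo+++++
189 ........+++++o.....+##############################oooooooooo+++++
192 ........o++++o....o####+++oooooooooo+o++++########o..............
195 .................o#+oo..o++##########++oooooo+####o..............
198 ................oooo++######################+ooo+#+oo............
201 .................o############################+o.o++o............
204 ...............o#################################+ooo............
207 ..............o##################################+ooo............
210 ..............o###################################o..............
213 ..............o###################################o..............
216 ...............o#################################o...............
219 .................###############################o................
222 ..................o##########################+o..................
225 ......................o+##################+o.....................
228 ..............................ooo+oo.............................
231 .................................................................
234 .................................................................
237 .................................................................
240 .................................................................
243 .................................................................
```

The measurement matches (0.524, 0.272). I'll descend over the handle.

servo_tool(steps="0.0055 -0.0075 0 0 0 0 1; 0 0 0.01 0 0 0 1; 0 0 0.02 0 0 0 1; 0 0 0.02 0 0 0 1; 0 0 0.02 0 0 0 1; 0 0 0.01 0 0 0 1; 0 0 0 0 0 0 1; 0 0 0 0 0 0 1")

```text
clock: 15.65
position: [0.524, 0.2721, 0.3599]
ee_rot: [0.001, 0.991, -0.134, -0.002]
contact_force: [-0.6, -0.1, 0.1]
finger_gap: 0.0856
```

```bash
python3 go.py .524 .272 .182
```

```text
t 15.65 TCP [0.524  0.2721 0.3599] grasp [0.5233 0.2718 0.2049] zax [-0.0049 -0.0017 -1.    ] yang -105.36 F [-0.6 -0.1  0.1] gap 0.08561958075265808 q [0.39 0.13 1.57 0.   1.45 2.23]
level turn deg (tool) [ 0.1663  0.2473 -0.    ]
shift tool [ 0.0008 -0.0005  0.0229]
```

servo_tool(steps="0 0 0.012 0.1 0.2 0 1; 0.0005 0 0.01 0 0 0 1; 0 0 0 0 0 0 1; 0 0 0 0 0 0 1; 0 0 0 0 0 0 0.3; 0 0 0 0 0 0 0.1; 0 0 0 0 0 0 0; 0 0 0 0 0 0 0; 0 0 0 0 0 0 0; 0 0 0 0 0 0 0")

```text
clock: 16.9
position: [0.5252, 0.2722, 0.3389]
ee_rot: [-0.001, 0.991, -0.134, 0.001]
contact_force: [-0.3, 0.6, 0.0]
finger_gap: 0.0249
```

```bash
python3 go.py .524 .272 .182
```

```text
t 16.9 TCP [0.5252 0.2722 0.3389] grasp [0.5257 0.2723 0.1839] zax [ 0.0031  0.0008 -1.    ] yang -105.36 F [-0.3  0.6  0. ] gap 0.02489654362300785 q [ 0.39  0.15  1.59 -0.    1.4   2.23]
level turn deg (tool) [-0.0896 -0.1609  0.    ]
shift tool [-0.0016  0.0008  0.0019]
```

servo_tool(steps="0 0 -0.01 0 0 0 0; 0 0 -0.015 0 0 0 0; 0 0 -0.015 0 0 0 0; 0 0 -0.015 0 0 0 0; 0 0 -0.015 0 0 0 0; 0 0 -0.015 0 0 0 0; 0 0 -0.015 0 0 0 0; 0 0 -0.02 0 0 0 0; 0 0 -0.02 0 0 0 0; 0 0 -0.02 0 0 0 0; 0 0 0 0 0 0 0; 0 0 0 0 0 0 0")

```text
clock: 18.4
position: [0.5244, 0.2719, 0.5105]
ee_rot: [-0.001, 0.991, -0.134, 0.002]
contact_force: [-0.6, 0.7, -2.0]
finger_gap: 0.0244
```

```bash
python3 go.py .4468 .1055 .33; python3 - <<'E'
from h import *
s,d=snap("wrist","w13");s2,e=snap("scene","s13");_,t=snap("top","t13")
a=d["img"][60:360,160:480];R=Ro.from_quat(s["ee_rot"],scalar_first=True).as_matrix();X=s["position"]+R@[0,0,.322]
print("lens pred",X,proj(e,X),proj(t,X),proj(d,X,s))
b=cv2.resize(e["img"][20:170,330:480],(450,450),interpolation=cv2.INTER_CUBIC)
A=np.zeros((450,790,3),np.uint8);A[:300,:320]=a;A[:,340:]=b;cv2.imwrite("pics/c13.png",A[...,::-1])
E
```

```text
t 18.4 TCP [0.5244 0.2719 0.5105] grasp [0.5251 0.2721 0.3555] zax [ 0.0043  0.0012 -1.    ] yang -105.36 F [-0.6  0.7 -2. ] gap 0.024423032693599914 q [ 0.39  0.08  1.35 -0.    1.71  2.23]
level turn deg (tool) [-0.1327 -0.2183 -0.    ]
shift tool [-0.0314  0.1814  0.025 ]
lens pred [0.52577867 0.27231569 0.18853098] [405.30150258 105.48792772] [168.91155085 200.57195258] [321.18990867 184.88325195]
```

View pics/c13.png

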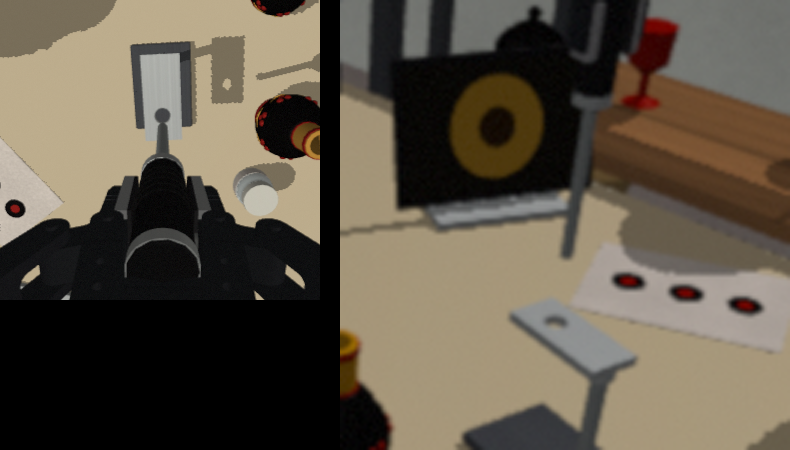

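The probe hangs straight in the pads, clear of the stand. Its tube end is at wrist (322,184) and scene (405.7,105), both within 1 px of the prediction, so tool axis and tube agree. I'll carry it over the flask.

servo_tool(steps="-0.003 0.015 0 0 0 0 0; -0.005 0.03 0 0 0 0 0; -0.005 0.03 0 0 0 0 0; -0.005 0.03 0 0 0 0 0; -0.005 0.03 0 0 0 0 0; -0.005 0.025 0 0 0 0 0; -0.002 0.015 0 0 0 0 0; 0 0 0 0 0 0 0; 0 0 0 0 0 0 0; 0 0 0 0 0 0 0")

```text
clock: 19.8
position: [0.4437, 0.1032, 0.5052]
ee_rot: [0.001, 0.991, -0.134, -0.001]
contact_force: [0.2, -0.2, -1.7]
finger_gap: 0.0246
```

```bash
cat > lens.py <<'E'
from h import *
import sys
np.set_printoptions(suppress=True,precision=4)
ax=np.array([float(sys.argv[1]),float(sys.argv[2])]);zt=float(sys.argv[3])
s=get_state();R=Ro.from_quat(s["ee_rot"],scalar_first=True).as_matrix();L=s["position"]+R@[0,0,.322];O=s["position"]+R@[0,0,.207]
print("t",round(s["clock"],2),"lens",L,"off mm",(L[:2]-ax)*1000,"origin off",(O[:2]-ax)*1000,"tilt",R[:2,2],"F",s["contact_force"].round(1),"qd",np.abs(s["qd"]).max().round(4))
dn=np.array([0,0,-1.]);w=np.cross(R[:,2],dn);Q=Ro.from_rotvec(w).as_matrix()@R
T=np.array([*ax,zt])-Q@[0,0,.322]  # TCP wanted with tool vertical
print("turn deg",np.degrees(R.T@w),"with shift",R.T@(T-s["position"]))
E
python3 lens.py .4468 .1055 .175
```

```text
t 19.8 lens [0.4429 0.1026 0.1832] off mm [-3.8594 -2.8952] origin off [-3.5822 -2.6759] tilt [-0.0024 -0.0019] F [ 0.2 -0.2 -1.7] qd 0.0055
turn deg [ 0.142   0.1041 -0.    ] with shift [ 0.0024 -0.003   0.0082]
```

servo_tool(steps="0.0024 -0.003 0 0.1 0.1 0 0; 0 0 0 0 0 0 0; 0 0 0 0 0 0 0")

```text
clock: 20.18
position: [0.4475, 0.1067, 0.5048]
ee_rot: [0.0, 0.991, -0.133, -0.0]
contact_force: [0.1, -0.3, -1.8]
finger_gap: 0.0246
```

```bash
python3 lens.py .4468 .1055 .175; python3 - <<'E'
from h import *
s,d=snap("wrist","w14");_,e=snap("scene","s14");_,t=snap("top","t14")
R=Ro.from_quat(s["ee_rot"],scalar_first=True).as_matrix();L=s["position"]+R@[0,0,.322]
M=(.4468,.1055,.15)
for n,x in(("wrist",d),("scene",e),("top",t)): print(n,"lens px",proj(x,L,s).round(1),"mouth px",proj(x,M,s).round(1))
hsv=cv2.cvtColor(d["img"],cv2.COLOR_RGB2HSV);u,v=proj(d,M,s).astype(int)
for r in range(v-34,v+34,2): print(r,''.join('#' if p[2]<75 else ('o' if p[1]>130 else ('-' if p[1]<70 else '.')) for p in hsv[r,u-28:u+29]))
print("col0",u-28)
a=cv2.resize(d["img"][120:250,240:400],(480,390));b=cv2.resize(e["img"][50:200,280:380],(300,450));
A=np.zeros((450,790,3),np.uint8);A[:390,:480]=a;A[:,490:]=b;cv2.imwrite("pics/c14.png",A[...,::-1])
E
```

```text
t 20.18 lens [0.4472 0.1066 0.1828] off mm [0.3757 1.0948] origin off [0.4878 1.145 ] tilt [-0.001  -0.0004] F [ 0.1 -0.3 -1.8] qd 0.0078
turn deg [0.0389 0.0473 0.    ] with shift [-0.0003  0.0014  0.0078]
wrist lens px [321.2 184.9] mouth px [322.3 177.8]
scene lens px [328.3 120.3] mouth px [327.6 133.4]
top lens px [260.9 245.1] mouth px [263.9 245.2]
143 ---####################################################.-
145 --#######################################################
147 -########################################################
149 #########################################################
151 #########################################################
153 #########################################################
155 #########################################################
157 #######################oooooooooo########################
159 ####################oooooooo#o######oo###################
161 ##################oooo####ooooooo#####oo#################
163 ################ooooooooooooooooooooooo#o################
165 ###############oooooooooooooooooooooooooo#o#############
[... 674 characters left out ...]
#####...-
189 ----....#########ooooooo--#######.ooooooo##########o.----
191 -----------########ooooo-########.ooooo##########oo.-----
193 --------------##########-###################-------------
195 ------------------######-###############-----------------
197 -------------------..oo--########------------------------
199 -------------------------########------------------------
201 -------------------------########------------------------
203 -------------------------#########-----------------------
205 -------------------------#########-----------------------
207 ------------------------##########-----------------------
209 ------------------------###########----------------------
col0 294
```

By pixel runs, the mouth rim is centred near (322.5,177) and the tube near column 322.8. They agree to about 1 mm, and the lens is at (0.4472, 0.1066). I'll use that as the axis and lower in stages.

servo_tool(steps="0 0 0.008 0 0 0 0; 0 0 0.008 0 0 0 0; 0 0 0.006 0 0 0 0; 0 0 0 0 0 0 0; 0 0 0 0 0 0 0")

```text
clock: 20.95
position: [0.4472, 0.1064, 0.4806]
ee_rot: [0.0, 0.991, -0.133, -0.001]
contact_force: [0.7, -1.0, -1.6]
finger_gap: 0.0245
```

```bash
python3 lens.py .4472 .1066 .06; python3 - <<'E'
from h import *
s,d=snap("wrist","w15");_,e=snap("scene","s15");_,t=snap("top","t15")
a=cv2.resize(d["img"][120:250,250:390],(420,390));b=cv2.resize(e["img"][90:190,290:365],(375,500),interpolation=cv2.INTER_CUBIC)
A=np.zeros((500,800,3),np.uint8);A[:390,:420]=a;A[:,425:]=b;cv2.imwrite("pics/c15.png",A[...,::-1])
M=np.array((.4472,.1066,.15));print("mouth px",proj(d,M,s),proj(e,M))
E
```

```text
t 20.95 lens [0.4466 0.1062 0.1586] off mm [-0.6347 -0.4316] origin off [-0.4227 -0.3627] tilt [-0.0018 -0.0006] F [ 0.7 -1.  -1.6] qd 0.0074
turn deg [ 0.061   0.0928 -0.    ] with shift [ 0.0001 -0.0003  0.0986]
mouth px [320.63373356 182.40075802] [328.09925048 133.24876409]
```

View pics/c15.png

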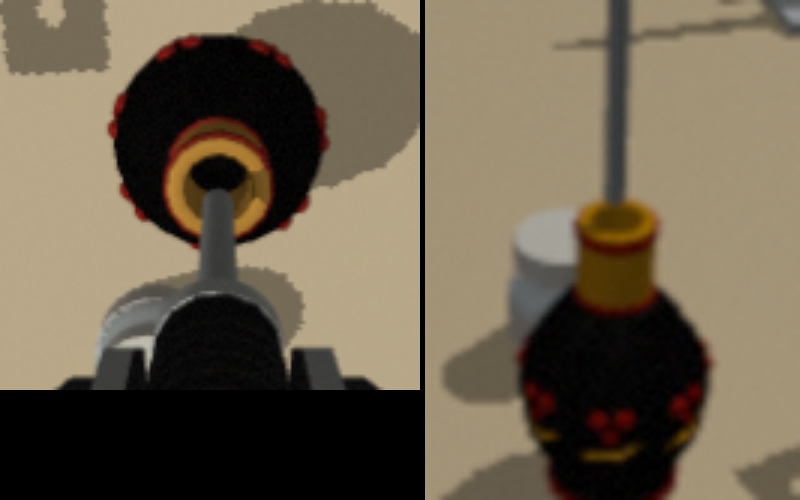

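The wrist crop shows the tube centred in the rim, both at crop column 218. The scene crop shows tube and mouth on the same line, 616 against 618. I'll enter slowly and check.

servo_tool(steps="0.0004 0 0.005 0 0.1 0 0; 0 0 0.008 0 0 0 0; 0 0 0.008 0 0 0 0; 0 0 0.008 0 0 0 0; 0 0 0 0 0 0 0; 0 0 0 0 0 0 0")

```text
clock: 21.85
position: [0.4475, 0.1062, 0.4493]
ee_rot: [0.001, 0.991, -0.133, -0.0]
contact_force: [-0.7, 0.5, -1.8]
finger_gap: 0.0247
```

```bash
python3 lens.py .4475 .1064 .06
```

```text
t 21.85 lens [0.4474 0.1059 0.1273] off mm [-0.078  -0.5289] origin off [-0.0375 -0.3961] tilt [-0.0004 -0.0012] F [-0.7  0.5 -1.8] qd 0.0071
turn deg [0.0691 0.002  0.    ] with shift [-0.0001 -0.0002  0.0673]
```

servo_tool(steps="0 -0.0002 0.008 0 0 0 0; 0 0 0.008 0 0 0 0; 0 0 0.008 0 0 0 0; 0 0 0.008 0 0 0 0; 0 0 0 0 0 0 0; 0 0 0 0 0 0 0")

```text
clock: 22.6
position: [0.4476, 0.1064, 0.415]
ee_rot: [0.001, 0.991, -0.133, -0.0]
contact_force: [0.1, -0.1, -2.3]
finger_gap: 0.0247
```

```bash
python3 lens.py .4475 .1064 .06
```

```text
t 22.6 lens [0.4475 0.106  0.093 ] off mm [-0.0484 -0.3753] origin off [-0.0039 -0.2434] tilt [-0.0004 -0.0011] F [ 0.1 -0.1 -2.3] qd 0.0075
turn deg [0.0693 0.004  0.    ] with shift [-0.0001 -0.      0.033 ]
```

servo_tool(steps="0 0 0.008 0 0 0 0; 0 0 0.008 0 0 0 0; 0 0 0.008 0 0 0 0; 0 0 0.006 0 0 0 0; 0 0 0.001 0 0 0 0; 0 0 0 0 0 0 0; 0 0 0 0 0 0 0")

```text
clock: 23.48
position: [0.4477, 0.1064, 0.3821]
ee_rot: [0.001, 0.991, -0.133, 0.0]
contact_force: [0.3, -0.0, -1.5]
finger_gap: 0.0248
```

```bash
python3 lens.py .4475 .1064 .06; python3 - <<'E'
from h import *
s,d=snap("wrist","w16");_,e=snap("scene","s16")
hsv=cv2.cvtColor(d["img"],cv2.COLOR_RGB2HSV);M=(.4475,.1064,.15);u,v=proj(d,M,s).astype(int);print(u,v,proj(e,M))
for r in range(v-30,v+36,2): print(r,''.join('#' if p[2]<70 else ('o' if p[1]>130 else ('-' if p[1]<75 else '.')) for p in hsv[r,u-36:u+37]))
h2=cv2.cvtColor(e["img"],cv2.COLOR_RGB2HSV)
for r in range(122,150): print(r,''.join('#' if p[2]<60 else ('o' if p[1]>130 else ('-' if p[1]<75 else '.')) for p in h2[r,312:346]))
E
```

```text
t 23.48 lens [0.4477 0.106  0.0601] off mm [ 0.2134 -0.3632] origin off [ 0.1986 -0.2402] tilt [ 0.0001 -0.0011] F [ 0.3 -0.  -1.5] qd 0.0026
turn deg [ 0.0572 -0.0233  0.    ] with shift [-0.0002  0.      0.0001]
320 215 [328.12712028 133.33592425]
185 #######################oooooooooooooooooooooooooooooooo##################
187 #####################oooooooooooooooooooooooooooooooooooo################
189 ####################ooooooooooooo############ooooooooooooo###############
191 ##################oooooooooooooooooooooooooooooo####ooooooo##############
193 #################oooooooooooooooooooooooooooooooooooo#ooooooo############
195 #################ooooooooooooooooooooooooooooooooooooooo#ooooo###########
197 ################oooooooooooooooooooooooooooooooooooooooooo#ooo###########
199 ################oooooooooooooooooooooooooooooooooooooooooooooo###########
201 #################oooooooooooooooo.---#####--.ooooooooooooooooo###########
203 ################oooooooooooooo############--#####oooooooooooooo##########
205 ##############ooooooooooooo###############--########oooooooooooo##
[... 2115 characters left out ...]
32 ---------ooooo---#.ooooo.---------
133 --------.ooooo---#.ooooo..--------
134 --------.ooooo--##.oooooo.--------
135 --------.ooooo----oooooo..--------
136 --------.ooooo..oooooooo..--------
137 --------.ooooooooooooooo.---------
138 ---------ooooooooooooooo.---------
139 ---------ooooooooooooooo.---------
140 ---------ooooooooooooooo.---------
141 ---------ooooooooooooooo.---------
142 --------.ooooooooooooooo.---------
143 --------.ooooooooooooooo.---------
144 --------.ooooooooooooooo.---------
145 --------.ooooooooooooooo.---------
146 --------oooooooooooooooo.---------
147 ------##oooooooooooooooo.---------
148 ------##ooooooooooooooooo.--------
149 -----####ooooooooooooooo##--------
```

The lens is at z 0.060 and within about 0.5 mm of the estimated axis, with 0.001 rad tilt. In the image rows, the tube runs in the middle of the bore. I'll sign off.

```bash
python3 - <<'E'
from workcell import get_state, workorder
print(workorder.sign_off());s=get_state();print(s["clock"],s["position"],s["finger_gap"],s["contact_force"])
E
```

```text
the job is handed in; nothing more can be done
None
the job is handed in; nothing more can be done
```

I handed the job in at about 24 s on the robot's clock; no verdict was reported.

**What I did:** I pulled the large flask's stopper and parked it in the free hole of the large-headed row. Then I lifted the camera from its stand, lowered its tube through the flask's neck, and left it gripped there.

**Last checks:**
- **Stopper:** after release it looked upright, with its collar on the board, from both the wrist and scene cameras.
- **Lens:** at z = 0.060 m, level with the widest part of the belly, and within about 0.5 mm of my estimate of the flask's axis.
- **Probe:** tilt about 0.001 rad, nearly still, with the grip gap steady at 24.8 mm. The 1.5–2 N on the wrist was about the probe's own weight, with no sign of touching the flask.

**Disagreements, all inside the tolerances:**
- **Tube in the neck:** the wrist camera showed it centred to about 1 mm, while the scene camera suggested it was 1–2 mm to one side.
- **Board hole:** the top and wrist cameras differed by about 3 mm. The wrist camera also read about 1 mm off along the jaws, and I allowed for that.
- **Grip gap:** it read 1–2 mm less than the true diameter of both things I held.

I did not re-measure the small flask or the other bystanders at the end. They looked unmoved wherever they showed in the pictures I viewed.

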